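Set out model eyes and handpiece tubes at the eye-surgery trainer

TASK

Get the station ready for the next trainee: pick up the closed eye case and, with its loose lid staying on, tilt it so that every model eye rolls to the tab end, then set it down level, lengthwise in the middle of the black pad, still closed. Only then lift the lid off and lay it flat, fin up, in the shallow aluminium tray, leaving the eyes gathered at the tab end. Also lay every upright handpiece tube on its side in the cradle rack, one to a slot and centred, either way round; leave the other things on the desk alone.

Things in the scene. Friction and masses are not known exactly. Their poses are not given: they have to be found in the camera images.
- case_mid (a point): centre, 24 mm above the underside, of the eye case: loose white box 180 mm long (its x), 64 wide (y), 48 high without lid, walls 4, 0.24 kg. A 34 mm wide tab juts 15 mm from its +x end near the rim: the tab end. The inner floor is roof-shaped, rising at 6 degrees from both ends to a crest across the middle: eyes lie at one end or the other and cross only when it is tilted well past 6 degrees
- lid_grip (a point): centre of the grip fin on the case's loose lid: clear plate 180 x 60 x 4 mm, below it a 168 x 52 x 5 mm plug that sits in the case mouth with 2 mm play, no latch; 70 g. Fin 60 mm long (its x), 12 thick (y), 18 high; this point is 9 mm above the plate's top, 18 mm above the plug's underside. On the case it is 37 mm above case_mid; in the tray 18 mm above tray_floor
- pad_top (a point): centre of the upper face of the black rubber pad, a fixed mat 230 mm long (its x), 100 mm wide (y), 3 mm thick
- tray_floor (a point): centre of the inner floor of the lid tray: fixed shallow aluminium tray 220 mm long (its x), 100 mm wide (y), rim 14 mm high, wall and floor 5 mm
- eye0: centre of a model eye: a white 24 mm ball with a dark pupil, 12 g, loose inside the case, always present
- eye1: centre of a model eye: a white 24 mm ball with a dark pupil, 12 g, loose inside the case; may be absent
- eye2: centre of a model eye: a white 24 mm ball with a dark pupil, 12 g, loose inside the case; may be absent
- eye3: centre of a model eye: a white 24 mm ball with a dark pupil, 12 g, loose inside the case; may be absent
- slot0 (a point): slot 0 of the fixed cradle rack (240 mm along x, 110 along y, slots 80 mm apart in x): where a tube's centre is when it rests properly in the slot, 55 mm above the desk, the tube along this point's y. Two V-notched bars, 10 mm thick, hold it 36 mm either side of this point, tops 3 mm below it; between them is finger room down to a base plate 43 mm below
- slot1 (a point): slot 1 of the fixed cradle rack (240 mm along x, 110 along y, slots 80 mm apart in x): where a tube's centre is when it rests properly in the slot, 55 mm above the desk, the tube along this point's y. Two V-notched bars, 10 mm thick, hold it 36 mm either side of this point, tops 3 mm below it; between them is finger room down to a base plate 43 mm below
- slot2 (a point): slot 2 of the fixed cradle rack (240 mm along x, 110 along y, slots 80 mm apart in x): where a tube's centre is when it rests properly in the slot, 55 mm above the desk, the tube along this point's y. Two V-notched bars, 10 mm thick, hold it 36 mm either side of this point, tops 3 mm below it; between them is finger room down to a base plate 43 mm below
- tube0_mid (a point): centre of a handpiece tube: white round plastic tube 30 mm in diameter with a square grey foot (36 x 36 mm, 14 mm high), 150 mm long over all along its z (+z away from the foot), 120 g; standing upright on its foot at first, this point then 75 mm above the desk; may be absent
- tube1_mid (a point): centre of a handpiece tube: white round plastic tube 30 mm in diameter with a square grey foot (36 x 36 mm, 14 mm high), 150 mm long over all along its z (+z away from the foot), 120 g; standing upright on its foot at first, this point then 75 mm above the desk; may be absent
- tube2_mid (a point): centre of a handpiece tube: white round plastic tube 30 mm in diameter with a square grey foot (36 x 36 mm, 14 mm high), 150 mm long over all along its z (+z away from the foot), 120 g; standing upright on its foot at first, this point then 75 mm above the desk; may be absent
- tin: bystander, to be left alone: small flat steel tin, 40 mm across, 25 mm high, origin under its centre
- mug: bystander, to be left alone: white mug, 76 mm across, 85 mm high, origin under its centre
- drops: bystander, to be left alone: small white bottle, 44 mm across, 90 mm high, origin under its centre
- weight: bystander, to be left alone: dark steel paperweight, 50 x 70 x 28 mm, origin under its centre
There are look-alikes about, which are no part of the job. Of the things that look like the part that bears tray_floor, the larger one is meant.

How it is judged:
By the outcome, as a careful person would: the job done as asked, in the order asked, and still so for the second after the job is handed in, with the robot touching nothing.
Of eye1, eye2, eye3 only 1 to 3 are there at a start; the rules pass over those that are not, and their reading is None.
Of tube0, tube1, tube2 only 2 to 3 are there at a start; the rules pass over those that are not, and their reading is None.
At some moment in a run one of tube0, tube1, tube2 may be knocked a few centimetres aside while the robot is not near it.
It also fails if it takes over 210 s, if anything falls off the work surface, if the arm or the gripper's body presses on something with over 40 N, if the wrist force passes 120 N, or if a joint passes its speed limit or range.

ROBOT

A 7-joint arm with a two-finger parallel gripper is mounted at the origin on the work surface. World frame = base frame: x ahead of the robot, y to its left, z up, the work surface at z = 0. Lengths are in m, angles in degrees, forces in N, time in s.
With the tool pointing down it reaches from about 0.425 to 0.875 m from the base axis. Payload 4.7 kg.
Tool frame: the origin (TCP) lies at the very end of the fingers, on their centre line; the grasp point (between the pads) lies 19 mm behind it; z points along the fingers, y is the line along which they close (so a half turn about z gives the same grasp; the last joint's range is limited). The gripper opens to 87 mm and grips with 3 to 60 N. Pads are 19 mm wide; open, the fingers measure 117 mm over their backs; the gripper's body (75 mm by 190 mm) begins 51 mm behind the grasp point.
Start: joints at [64.578, 18.392, -4.016, 83.108, 1.295, 78.541, -3.26], TCP at [0.287, -0.583, 0.223] pointing down, gripper open.
Joint ranges: [-163.93, 163.93], [-17.29, 119.83], [-79.2, 71.16], [3.27, 140.29], [-89.18, 269.18], [5.43, 117.66], [-154.24, 154.24]. Speed limits (degrees/s): [147.25, 147.25, 180, 180, 180, 180, 180].

INTERFACE

Orientations are given as [roll, pitch, yaw] about the fixed x, y, z axes, in that order (R = Rz(yaw) Ry(pitch) Rx(roll)).
In Python, from cell import telemetry, cams, env gives the robot as it stands.
- The arm moves only by the tool arm_command, never from a script. Its argument "series" is text: rows parted by semicolons, each of 5 numbers parted by spaces: the shift along the tool's x, y, z in mm, then the turn about the tool's z in rad, then the closure in counts, from 0 (fully open) to 255 (shut). A call has 1 to 20 rows; each row shifts and turns the commanded pose from where the row before left it, along the tool's axes as they then stand; what a row does not reach is not made up. A row lasts 1/12 s, in which the tool goes at most 41.7 mm and 7.16 degrees, less where a joint would pass 70% of its speed; a pose out of reach is approached as far as the arm can. A call is refused whole if a number of a shift passes 41.7 or a number of a turn 0.125, either way. A call with a gripper value outside its range is refused whole. The fingers move at their own pace and stop on an object; "squeeze" is the grip in N (left out, the last holds). Time passes only in rows, so rows that do not move let the fingers close. It gives the time, the measured TCP pose, the force, the opening and the grip force at its end, in the units of the state.
- telemetry.get_obs(): the state, without advancing time (a new reading comes with each control period).
- cams.read_camera(name): name is "scene" or "side" or "wrist"; returns the picture (384x512x3 uint8, blue, green, red); there is no depth.
- cams.calibration(name): a dict with "K" (3x3 intrinsics, pixels), "dist" ([k1, k2, p1, p2, k3] as OpenCV has them; the pictures are not rectified), "origin" and "rotation" of the camera in the world; the wrist camera has in their place "hand_eye" (4x4, takes a point from camera to tool coordinates, whose origin is the TCP and whose axes are the flange's). Camera axes: x right, y down, z forward; pixel columns grow to the right and rows downward; lengths in m; the calibration is good to about 2 mm. A picture is of the moment at which its call begins: read the wrist's pose just before it. calibration takes no time and is no camera call.
- env.sign_off(): hands the job in; it is judged then, once.
The state is a dict: "time_s": time; "qpos": joint angles; "joint_velocities": joint speeds; "effort": joint torques, N m; "tool_pos": TCP position; "tool_rot": TCP orientation; "force": force on the tool from outside, world axes, zero at the start; "wrist_torque": the same for the moment, N m; "grip_width": finger opening in m; "grasp_force": force on a finger pad.
Only numpy, scipy, OpenCV 4.12 (cv2) and the standard library are available. Lean on these libraries where they do the work, as an engineer would, in place of code of your own. Each camera call takes 0.05 s, during which the arm holds its last target. There are 200 camera calls.

## Working session

There is one attempt and no reset: what is moved stays moved. The work goes in short steps, Python scripts to look and compute and a tool call to move; the robot and the scene stay as the last step left them, time stands still between calls to the robot, and variables do not carry over. Pictures are saved under pics/ and viewed, at most 14 in all, crops included, and the job is handed in when it is done.

Besides the shell and the picture viewer there is one more tool, called after "Request:" as name(argument=value, ...) on one line, values as JSON. arm_command: Moves the arm, as the interface text tells. Its arguments: {"type":"object","properties":{"series":{"type":"string"},"squeeze":{"type":"number"}},"required":["series"]}

```bash
ls; mkdir -p pics; cat > h.py <<'E'
import numpy as np, cv2
from scipy.spatial.transform import Rotation as R
from cell import telemetry, cams, env
def snap(n,f,box=None,s=1):
    o=telemetry.get_obs(); im=cams.read_camera(n)
    cv2.imwrite('pics/raw_'+f,im)
    if box: x0,y0,x1,y1=box; im=cv2.resize(im[y0:y1,x0:x1],None,fx=s,fy=s,interpolation=cv2.INTER_CUBIC)
    elif s!=1: im=cv2.resize(im,None,fx=s,fy=s,interpolation=cv2.INTER_CUBIC)
    cv2.imwrite('pics/'+f,im); return o
def campose(n,o=None):
    c=cams.calibration(n); K=np.array(c['K']);d=np.array(c['dist'])
    if n=='wrist':
        T=np.eye(4);T[:3,:3]=R.from_euler('xyz',o['tool_rot'],degrees=True).as_matrix();T[:3,3]=o['tool_pos']
        T=T@np.array(c['hand_eye']); return K,d,T[:3,3],T[:3,:3]
    return K,d,np.array(c['origin']),np.array(c['rotation'])
def ray(n,uv,o=None):
    K,d,t,r=campose(n,o)
    p=cv2.undistortPoints(np.array(uv,float).reshape(-1,1,2),K,d).reshape(-1,2)
    return t,np.c_[p,np.ones(len(p))]@r.T
def hit(n,uv,z,o=None):
    t,v=ray(n,uv,o); z=np.broadcast_to(z,len(v)); return t+v*((z-t[2])/v[:,2])[:,None]
def proj(n,P,o=None):
    K,d,t,r=campose(n,o); P=(np.array(P,float).reshape(-1,3)-t)@r
    return cv2.projectPoints(P,np.zeros(3),np.zeros(3),K,d)[0].reshape(-1,2)
E
python3 - <<'E'
from h import *
np.set_printoptions(precision=3,suppress=True)
o=snap('scene','a.png',s=1.5); snap('side','b.png',s=1.5)
print(o)
for n in('scene','side'):
    c=cams.calibration(n);print(n,c)
print(cams.calibration('wrist'))
E
```

```text
pics
{'time_s': 0.0, 'qpos': array([64.577, 18.439, -4.017, 83.174,  1.295, 78.541, -3.26 ]), 'joint_velocities': array([-0.031, -0.062,  0.058,  0.036, -0.   , -0.052,  0.057]), 'effort': array([ -0.   , -49.129,  -0.404, -31.252,  -0.064,   0.044,   0.   ]), 'tool_pos': array([ 0.287, -0.583,  0.221]), 'tool_rot': array([-179.891,    0.005,   26.234]), 'force': array([ 0.112, -0.564, -0.345]), 'wrist_torque': array([0.045, 0.027, 0.016]), 'grasp_force': 0.0, 'grip_width': 0.08697756401228834}
scene {'K': array([[474.226,   0.   , 251.541],
       [  0.   , 474.226, 191.843],
       [  0.   ,   0.   ,   1.   ]]), 'dist': array([-0.1,  0. ,  0. ,  0. ,  0. ]), 'origin': array([ 1.72 , -0.029,  0.793]), 'rotation': array([-121.056,   -1.384,   93.106])}
side {'K': array([[432.265,   0.   , 245.575],
       [  0.   , 432.265, 191.323],
       [  0.   ,   0.   ,   1.   ]]), 'dist': array([-0.012,  0.   ,  0.   ,  0.   ,  0.   ]), 'origin': array([0.431, 0.76 , 0.986]), 'rotation': array([-137.077,   -0.798, -170.448])}
{'K': array([[279.032,   0.   , 255.501],
       [  0.   , 279.032, 190.25 ],
       [  0.   ,   0.   ,   1.   ]]), 'dist': array([-0.048,  0.   ,  0.   ,  0.   ,  0.   ]), 'hand_eye': array([[ 0.001, -0.962, -0.272,  0.074],
       [ 1.   ,  0.001, -0.   ,  0.   ],
       [ 0.   , -0.272,  0.962, -0.162],
       [ 0.   ,  0.   ,  0.   ,  1.   ]])}
```

```bash
sed -i "s/np.array(c\['rotation'\])/R.from_euler('xyz',c['rotation'],degrees=True).as_matrix()/" h.py
```

```text
(no output)
```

View pics/a.png

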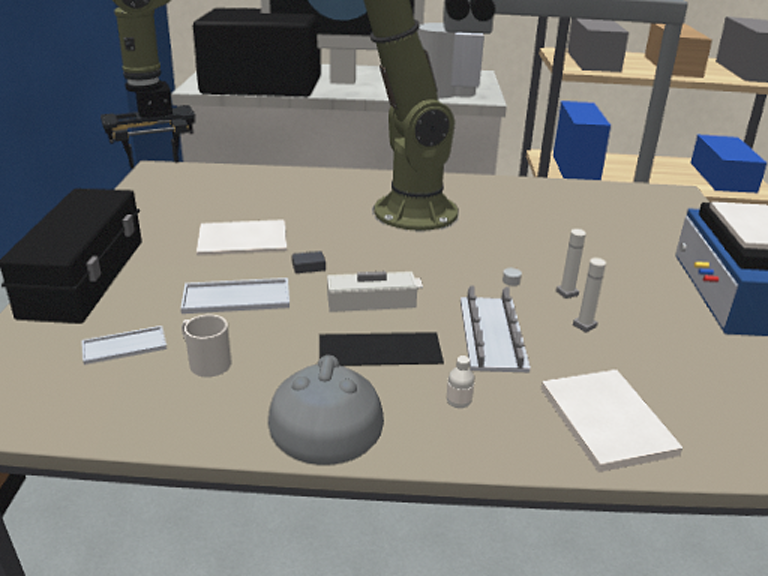

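View pics/b.png

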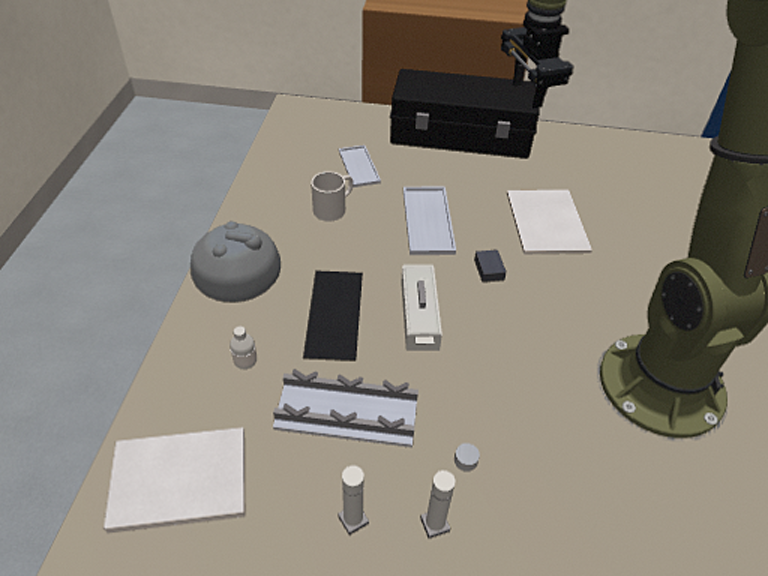

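```bash
python3 - <<'E'
from h import *
np.set_printoptions(precision=3,suppress=True)
def S(nm,n,uv,z):
    h=hit(n,np.array(uv)/1.5,z); print(nm,n,h.mean(0)); print(h[:,:2].tolist() if 0 else np.round(h[:,:2],3).tolist())
S('pad','side',[(315,271),(362,271),(354,359),(304,356)],.003)
S('pad','scene',[(320,334),(437,333),(443,363),(319,363)],.003)
S('tray','side',[(404,187),(446,187),(455,251),(411,252)],.014)
S('tray','scene',[(188,282),(289,279),(290,306),(181,311)],.014)
S('lid','side',[(404,266),(434,265),(440,334),(405,337)],.052)
S('lid','scene',[(327,276),(416,273),(417,289),(329,293)],.052)
S('fin','side',[(421,281),(425,305)],.07)
S('fin','scene',[(358,273),(386,273)],.07)
S('tab','side',[(415,336),(434,336),(434,344),(416,344)],.045)
S('tubetop','side',[(352.5,476),(443,481.5)],.15)
S('tubetop','scene',[(577,233),(597,263)],.15)
S('tubefoot','side',[(353,522),(435,526)],.007)
S('tubefoot','scene',[(567,292),(585,324)],.007)
S('rackbase','side',[(282,376),(418,394),(413,444),(274,430)],.01)
S('rackbase','scene',[(462,298),(511,298),(528,369),(474,370)],.01)
S('tin','side',[(467,452)],.025)
S('mug','side',[(329,182)],.085)
S('drops','side',[(239,332)],.09)
S('weight','side',[(490,262)],.028)
E
```

```text
pad side [ 0.625 -0.065  0.003]
[[0.688, -0.169], [0.59, -0.187], [0.565, 0.043], [0.659, 0.053]]
pad scene [ 0.629 -0.064  0.003]
[[0.594, -0.182], [0.57, 0.045], [0.666, 0.054], [0.686, -0.172]]
tray side [ 0.468 -0.371  0.014]
[[0.538, -0.471], [0.439, -0.49], [0.401, -0.272], [0.494, -0.252]]
tray scene [ 0.481 -0.369  0.014]
[[0.442, -0.485], [0.409, -0.272], [0.516, -0.253], [0.555, -0.467]]
lid side [ 0.457 -0.086  0.052]
[[0.501, -0.169], [0.441, -0.183], [0.412, -0.006], [0.475, 0.013]]
lid scene [ 0.471 -0.088  0.052]
[[0.454, -0.184], [0.423, 0.0], [0.488, 0.003], [0.52, -0.172]]
fin side [ 0.454 -0.086  0.07 ]
[[0.461, -0.116], [0.447, -0.056]]
fin scene [ 0.464 -0.09   0.07 ]
[[0.466, -0.119], [0.461, -0.062]]
tab side [0.439 0.008 0.045]
[[0.458, 0.002], [0.423, -0.005], [0.421, 0.014], [0.454, 0.02]]
tubetop side [0.449 0.341 0.15 ]
[[0.511, 0.348], [0.386, 0.334]]
tubetop scene [0.46  0.335 0.15 ]
[[0.396, 0.327], [0.523, 0.342]]
tubefoot side [0.447 0.345 0.007]
[[0.51, 0.352], [0.384, 0.337]]
tubefoot scene [0.457 0.337 0.007]
[[0.395, 0.329], [0.518, 0.345]]
rackbase side [0.557 0.159 0.01 ]
[[0.686, 0.109], [0.438, 0.104], [0.435, 0.204], [0.671, 0.219]]
rackbase scene [0.564 0.155 0.01 ]
[[0.446, 0.099], [0.436, 0.203], [0.681, 0.208], [0.692, 0.109]]
tin side [0.345 0.212 0.025]
[[0.345, 0.212]]
mug side [ 0.697 -0.368  0.085]
[[0.697, -0.368]]
drops side [0.764 0.084 0.09 ]
[[0.764, 0.084]]
weight side [ 0.326 -0.237  0.028]
[[0.326, -0.237]]
```

Request:
arm_command(series="10 -10 -2 0 0;22 -21.5 -2.5 0 0;22 -21.5 -2.5 0 0;22 -21.5 -2.5 0 0;22 -21.5 -2.5 0 0;22 -21.5 -2.5 0 0;22 -21.5 -2.5 0 0;22 -21.5 -2.5 0 0;22 -21.5 -2.5 0 0;22 -21.5 -2.5 0 0;22 -21.5 -2.5 0 0;22 -21.5 -2.5 0 0;22 -21.5 -2.5 0 0;22 -21.5 -2.5 0 0;22 -21.5 -2.5 0 0;22 -21.5 -2.5 0 0;22 -21.5 -2.5 0 0;22 -21.5 -2.5 0 0;0 0 0 0 0")

```text
time_s: 1.68
tool_pos: [0.4671, -0.0684, 0.2678]
tool_rot: [-179.9, -0.2, 26.8]
force: [0.2, 0.5, 0.2]
grip_width: 0.087
grasp_force: 0.0
```

Request:
arm_command(series="0 0 0 -0.1163 0;0 0 0 -0.1163 0;0 0 0 -0.1163 0;0 0 0 -0.1163 0;0 0 0 -0.1163 0;0 0 0 -0.1163 0;0 0 0 -0.1163 0;0 0 0 -0.1163 0;0 0 0 -0.1163 0;0 0 0 -0.1163 0;0 0 0 -0.1163 0;0 0 0 0 0;0 0 0 0 0")

```text
time_s: 2.77
tool_pos: [0.4653, -0.076, 0.2669]
tool_rot: [-180.0, 0.0, 99.4]
force: [-0.0, 0.1, 0.2]
grip_width: 0.0869
grasp_force: 0.0
```

```bash
python3 - <<'E'
from h import *
o=snap('wrist','w1.png',s=1.5)
import pickle; pickle.dump(o,open('w1.pkl','wb'))
print(o['tool_pos'],o['tool_rot'],o['qpos'])
E
```

```text
[ 0.46528146 -0.07601521  0.26688491] [-1.79974198e+02  1.30695541e-02  9.93776513e+01] [ 35.52793771  -3.8756589  -27.84593499 102.51442565  -1.81175661
  80.9388789   17.39987145]
```

View pics/w1.png

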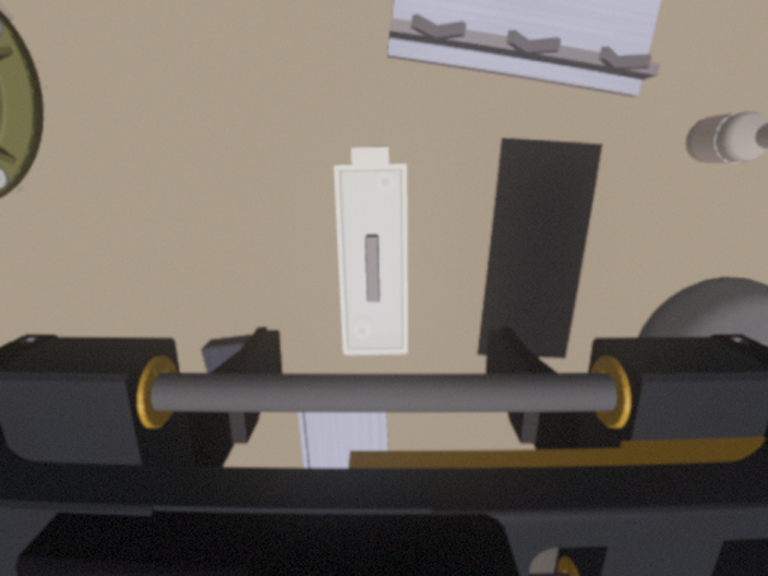

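```bash
python3 - <<'E'
from h import *
import pickle; o=pickle.load(open('w1.pkl','rb'))
def S(nm,uv,z):
    h=hit('wrist',np.array(uv)/1.5,z,o); print(nm,np.round(h.mean(0),4),np.round(h[:,:2],3).tolist())
    return h
def yaw(h,a,b): d=h[b]-h[a]; return np.degrees(np.arctan2(d[1],d[0]))
h=S('lid',[(334,166),(407,164),(408,354),(343,355)],.052);print(yaw(h,3,0),yaw(h,2,1))
h=S('fin',[(373,302),(373,236)],.07);print(yaw(h,0,1))
h=S('pad',[(502,138),(601,144),(565,357),(479,354)],.003);print(yaw(h,3,0),yaw(h,2,1))
h=S('tab',[(352,148),(388,148)],.046)
h=S('rackbar',[(391,22),(656,66)],.052);print(yaw(h,0,1))
h=S('rackcorner',[(388,55),(639,95)],.0);print(yaw(h,0,1))
h=S('notch',[(438,33),(534,48),(627,63)],.045);print(yaw(h,0,2))
h=S('tray',[(303,412),(386,412)],.014)
E
```

```text
lid [ 0.4577 -0.0907  0.052 ] [[0.41, -0.009], [0.472, 0.003], [0.505, -0.173], [0.443, -0.185]]
100.4397212419718 100.58994007006149
fin [ 0.4579 -0.0903  0.07  ] [[0.463, -0.12], [0.453, -0.061]]
99.03054283255872
pad [ 0.6247 -0.0635  0.003 ] [[0.562, 0.044], [0.66, 0.056], [0.687, -0.171], [0.59, -0.183]]
97.24122311033018 96.98856860736817
tab [0.4385 0.0115 0.046 ] [[0.423, 0.009], [0.454, 0.014]]
rackbar [0.5525 0.1149 0.052 ] [[0.44, 0.111], [0.665, 0.119]]
1.919038872252649
rackcorner [0.5628 0.1028 0.    ] [[0.44, 0.099], [0.685, 0.107]]
1.953689232988223
notch [0.5612 0.1147 0.045 ] [[0.48, 0.112], [0.561, 0.114], [0.643, 0.118]]
2.329717601131314
tray [ 0.4528 -0.2728  0.014 ] [[0.406, -0.281], [0.499, -0.265]]
```

Request:
arm_command(series="-15.5 -2 0 0 0;-15.5 -2 0 0 0;-15.5 -2 0 0 0;-15.5 -1.5 0 -0.01 0;-15.5 -1.5 0 0 0;0 0 20 0 0;0 0 30 0 0;0 0 30 0 0;0 0 30 0 0;0 0 30 0 0;0 0 30 0 0;0 0 30 0 0;0 0 20 0 0;0 0 10 0 0;0 0 0 0 0;0 0 0 0 0")

```text
time_s: 4.15
tool_pos: [0.4702, -0.1546, 0.0375]
tool_rot: [180.0, -0.0, 100.1]
force: [0.3, 0.2, -0.2]
grip_width: 0.0869
grasp_force: 0.0
```

```bash
python3 - <<'E'
from h import *
o=snap('wrist','w2.png',s=1.5)
print(o['tool_pos'],o['tool_rot'],o['force'])
E
```

```text
[ 0.47024294 -0.15457969  0.03745016] [ 1.79987532e+02 -2.87283195e-03  1.00055559e+02] [ 0.2643603   0.17889512 -0.24895197]
```

View pics/w2.png

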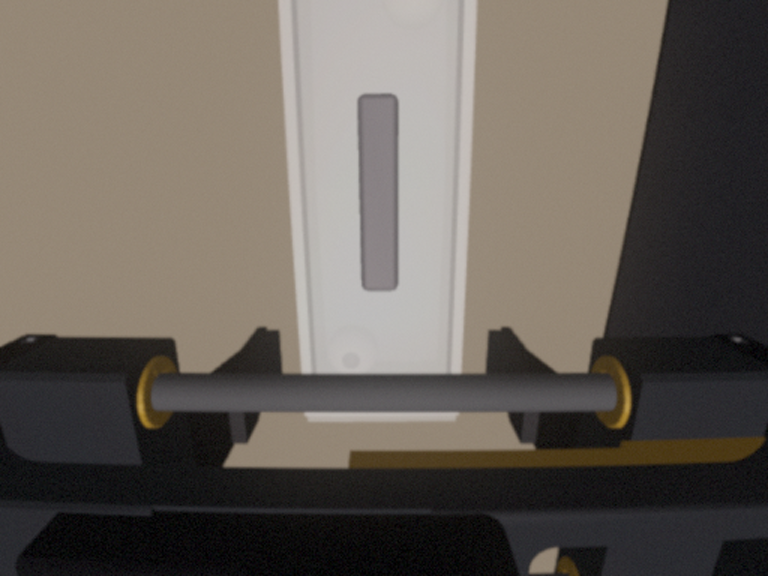

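Request:
arm_command(series="0 0 12 0 0;0 0 13 0 0;0 0 0 0 0;0 0 0 0 255;0 0 0 0 255;0 0 0 0 255;0 0 0 0 255;0 0 0 0 255;0 0 0 0 255;0 0 0 0 255;0 0 0 0 255;0 0 0 0 255", squeeze=10)

```text
time_s: 5.2
tool_pos: [0.4702, -0.1548, 0.0126]
tool_rot: [180.0, 0.0, 100.1]
force: [-1.5, -0.2, 6.3]
grip_width: 0.0639
grasp_force: 10.0
```

Request:
arm_command(series="1.5 0 -6.5 0 255;1.8 0 -6.9 0 255;2.2 0 -6.5 0 255;2.2 0 -6.5 0 255;2.8 0 -6.3 0 255;2.8 0 -6.3 0 255;3.3 0 -6 0 255;3.4 0 -6 0 255;3.8 0 -5.8 0 255;3.8 0 -5.8 0 255;0 0 0 0 255;0 0 0 0 255;0 0 0 0 255;0 0 0 0 255;0 0 0 0 255;0 0 0 0 255;0 0 0 0 255;0 0 0 0 255")

```text
time_s: 6.7
tool_pos: [0.4652, -0.1273, 0.0746]
tool_rot: [180.0, -0.0, 100.1]
force: [1.5, 1.2, -1.6]
grip_width: 0.0643
grasp_force: 10.0
```

```bash
python3 - <<'E'
from h import *
o=snap('side','s1.png',(200,120,380,280),4)
print(o['tool_pos'],o['tool_rot'],o['force'])
E
```

```text
[ 0.46516421 -0.12733118  0.07460314] [ 1.79988283e+02 -2.44042550e-03  1.00087915e+02] [ 1.47987578  1.24039116 -1.56406494]
```

View pics/s1.png

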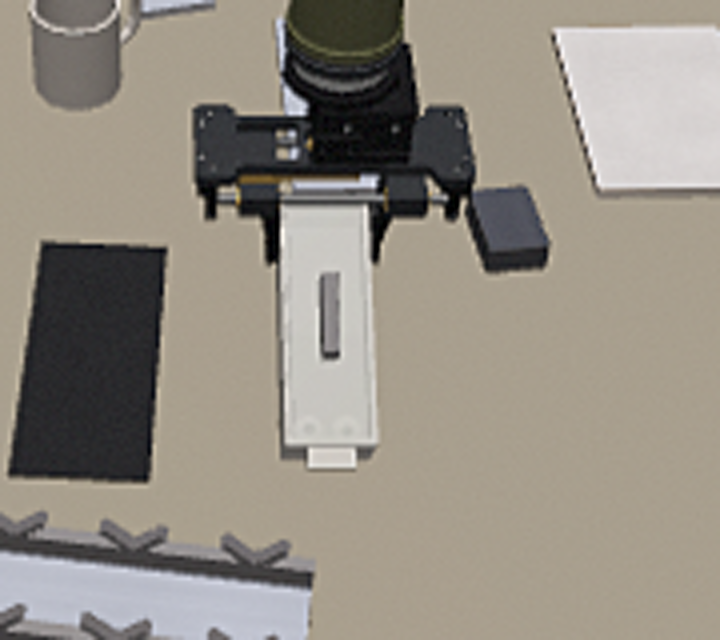

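Request:
arm_command(series="-3.8 0 5.8 0 255;-3.8 0 5.8 0 255;-3.4 0 6 0 255;-3.3 0 6 0 255;-2.8 0 6.3 0 255;-2.8 0 6.3 0 255;-2.2 0 6.5 0 255;-2.2 0 6.5 0 255;-1 0 3.5 0 255;-0.8 0 3.4 0 255;-0.8 0 3.3 0 255;-0.7 0 3 0 255;0 0 0.5 0 255;0 0 0 0 255;0 0 0 0 0;0 0 0 0 0;0 0 0 0 0;0 0 0 0 0;0 0 0 0 0;0 0 0 0 0")

```text
time_s: 8.42
tool_pos: [0.4699, -0.1545, 0.0117]
tool_rot: [180.0, 0.0, 100.1]
force: [0.8, -0.2, -0.6]
grip_width: 0.0859
grasp_force: 0.0
```

```bash
python3 - <<'E'
from h import *
o=snap('wrist','w3.png',s=1.5)
print(o['tool_pos'],o['tool_rot'],o['force'],o['grip_width'])
E
```

```text
[ 0.46993056 -0.15451989  0.01173899] [1.79992462e+02 1.06032009e-02 1.00102108e+02] [ 0.76991368 -0.20051052 -0.56397167] 0.08588101662833492
```

View pics/w3.png

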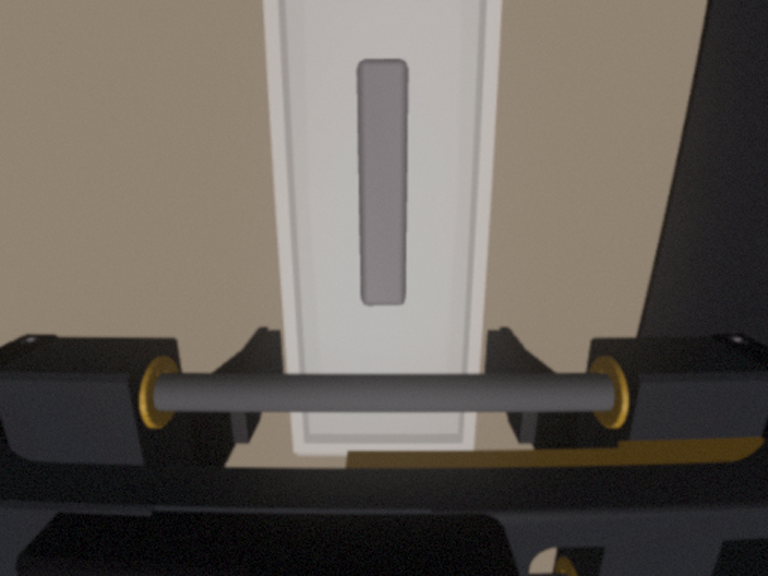

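Request:
arm_command(series="10 0 0 0 0;15 0 0 0 0;15 0 0 0 0;15 0 0 0 0;14 0 0 0 0;0 0 0 0 0;0 0 0 0 255;0 0 0 0 255;0 0 0 0 255;0 0 0 0 255;0 0 0 0 255;0 0 0 0 255;0 0 0 0 255;0 0 0 0 255;0 0 0 0 255", squeeze=40)

```text
time_s: 9.72
tool_pos: [0.4578, -0.0869, 0.0117]
tool_rot: [-180.0, 0.0, 100.1]
force: [-0.0, -0.8, -0.5]
grip_width: 0.0638
grasp_force: 40.0
```

Request:
arm_command(series="0 0 -4 0 255;0 0 -6 0 255;0 0 -8 0 255;0 0 -8 0 255;0 0 -8 0 255;0 0 -6 0 255;0 0 0 0 255;0 0 0 0 255")

```text
time_s: 10.38
tool_pos: [0.4582, -0.0867, 0.0524]
tool_rot: [179.9, 0.0, 100.1]
force: [-0.5, -0.4, -3.9]
grip_width: 0.0638
grasp_force: 40.0
```

```bash
python3 - <<'E'
from h import *
import pickle
o=snap('wrist','w4.png',s=1.5)
pickle.dump(o,open('w4.pkl','wb'))
print(o['tool_pos'],o['tool_rot'],o['force'],o['wrist_torque'])
E
```

```text
[ 0.45817318 -0.0866668   0.05235173] [1.79939294e+02 4.62226469e-02 1.00095881e+02] [-0.51563038 -0.40919028 -3.86475177] [-0.07574223 -0.07237785  0.00586659]
```

View pics/w4.png

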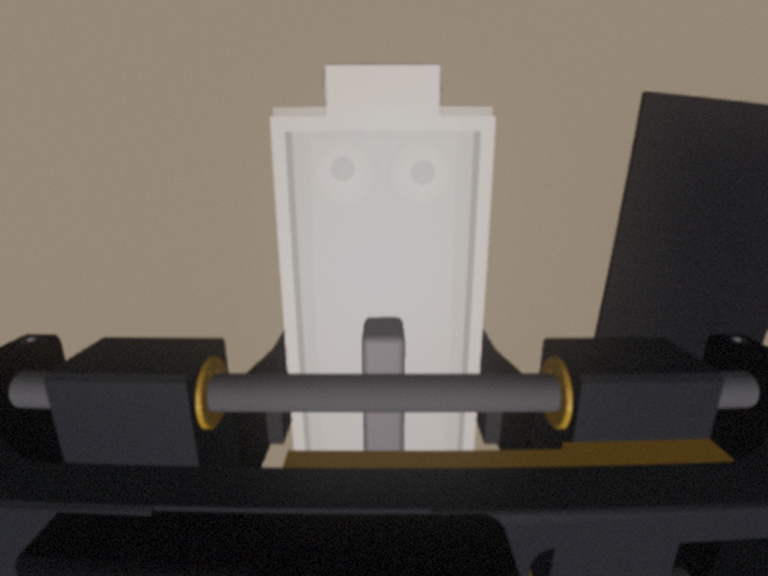

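```bash
python3 - <<'E'
from h import *
import pickle
o=pickle.load(open('w4.pkl','rb'))
p=o['tool_pos']; r=R.from_euler('xyz',o['tool_rot'],degrees=True).as_matrix()
for z in(.083,.088,.0924):
    h=hit('wrist',np.array([(272,118),(494,118),(364,335),(404,335),(326,66),(440,66)])/1.5,z,o); print(z,np.round((h-p)@r*1000,1).tolist())
def go(t): print(np.round((np.array(t)-p)@r*1000,1))
go((.625,-.064,.0524))
E
```

```text
0.083 [[88.6, -33.4, -30.8], [88.6, 32.2, -30.7], [19.8, -7.0, -30.7], [19.8, 6.5, -30.7], [102.7, -17.0, -30.7], [102.7, 15.7, -30.7]]
0.088 [[88.0, -32.1, -35.8], [88.1, 30.9, -35.7], [21.9, -6.7, -35.7], [21.9, 6.2, -35.7], [101.6, -16.3, -35.7], [101.6, 15.1, -35.7]]
0.0924 [[87.6, -31.0, -40.2], [87.6, 29.8, -40.1], [23.7, -6.5, -40.1], [23.7, 6.0, -40.1], [100.6, -15.8, -40.1], [100.6, 14.6, -40.1]]
[-6.900e+00  1.682e+02  1.000e-01]
```

Request:
arm_command(series="0 6 0 0 255;-0.5 12 0 0 255;-0.5 16 0 0 255;-0.5 18 0 0 255;-0.5 18 0 0 255;-0.5 18 0 0 255;-0.5 18 0 0 255;-0.5 18 0 0 255;-0.5 16 0 0 255;-0.5 14 0 0 255;-0.5 9 0 0 255;0 5 0 0 255;0 0 0 0.027 255;0 0 0 0.027 255;0 0 0 0 255;0 0 10 0 255;0 0 10 0 255;0 0 6 0 255;0 0 4 0 255;0 0 0 0 255")

```text
time_s: 12.1
tool_pos: [0.6226, -0.062, 0.0198]
tool_rot: [-179.8, -0.0, 97.0]
force: [-0.2, 0.3, -3.0]
grip_width: 0.0637
grasp_force: 40.0
```

```bash
python3 - <<'E'
from h import *
o=telemetry.get_obs()
p=o['tool_pos']; r=R.from_euler('xyz',o['tool_rot'],degrees=True).as_matrix()
print(p,o['tool_rot'],np.round((np.array((.6248,-.062,.0147))-p)@r*1000,1))
E
```

```text
[ 0.62262842 -0.06199374  0.01982119] [-1.79824015e+02 -4.11059378e-02  9.70148760e+01] [-0.3  2.2  5.1]
```

Request:
arm_command(series="0 2 0 0 255;0 0 2 0 255;0 0 1.5 0 255;0 0 1 0 255;0 0 0.5 0 255;0 0 0 0 255;0 0 0 0 180;0 0 0 0 60;0 0 0 0 0;0 0 0 0 0;0 0 0 0 0;0 0 0 0 0;0 0 -15 0 0;0 0 -30 0 0;0 0 -40 0 0;0 0 -40 0 0;0 0 -40 0 0;0 0 -20 0 0;0 0 0 0 0;0 0 0 0 0")

```text
time_s: 13.77
tool_pos: [0.627, -0.0617, 0.2036]
tool_rot: [179.8, 0.1, 97.0]
force: [-0.8, 0.1, -1.0]
grip_width: 0.0874
grasp_force: 0.0
```

```bash
python3 - <<'E'
from h import *
import pickle
o=snap('wrist','w5.png',s=1.5)
pickle.dump(o,open('w5.pkl','wb'))
print(o['tool_pos'],o['tool_rot'],o['force'],o['wrist_torque'])
E
```

```text
[ 0.62696707 -0.06168967  0.20363216] [1.79803186e+02 6.85038070e-02 9.70091206e+01] [-0.77556357  0.10615518 -1.0433248 ] [-0.03301979 -0.04278437  0.01717668]
```

View pics/w5.png

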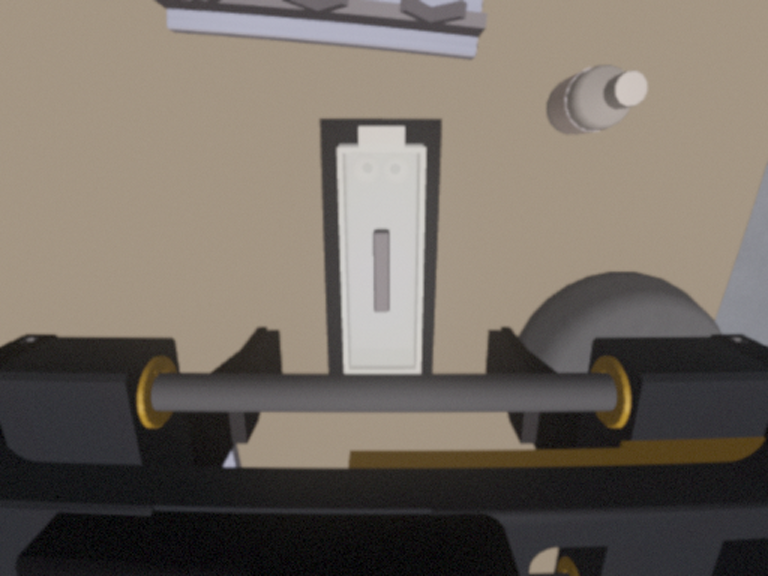

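```bash
python3 - <<'E'
from h import *
import pickle
o=pickle.load(open('w5.pkl','rb'))
p=o['tool_pos']; r=R.from_euler('xyz',o['tool_rot'],degrees=True).as_matrix()
def S(n,uv,z):
    h=hit('wrist',np.array(uv)/1.5,z,o); q=(h-p)@r*1000; print(n,np.round(q,1)[:,:2].tolist(),np.round(q.mean(0),1),h.mean(0))
S('fin',[(374,232),(389,232),(389,311),(374,311)],.073)
S('rim',[(338,146),(426,146),(421,373),(344,373)],.051)
S('pad',[(320,120),(442,120),(432,374),(329,374)],.003)
E
```

```text
fin [[30.5, -6.9], [30.5, 3.6], [-28.1, 3.8], [-28.1, -7.3]] [  1.2  -1.7 130.6] [ 0.6255953  -0.06083067  0.073     ]
rim [[89.2, -32.9], [89.3, 30.2], [-90.5, 31.0], [-90.4, -33.1]] [ -0.6  -1.2 152.6] [ 0.62640374 -0.06256594  0.051     ]
pad [[111.9, -52.0], [112.0, 47.4], [-116.8, 46.5], [-116.7, -52.5]] [ -2.4  -2.6 200.6] [ 0.6253427  -0.06454207  0.003     ]
```

Request:
arm_command(series="0 -1.5 20 0 0;0 0 30 0 0;0 0 30 0 0;0 0 30 0 0;0 0 20 0 0;0 0 10 0 0;0 0 4 0 0;0 0 0 0 0;0 0 0 0 0;0 0 0 0 0;0 0 0 0 255;0 0 0 0 255;0 0 0 0 255;0 0 0 0 255;0 0 0 0 255;0 0 0 0 255;0 0 0 0 255;0 0 0 0 255;0 0 0 0 255;0 0 0 0 255", squeeze=20)

```text
time_s: 15.48
tool_pos: [0.6245, -0.0619, 0.0577]
tool_rot: [-180.0, 0.0, 97.0]
force: [0.3, 0.5, 0.6]
grip_width: 0.0285
grasp_force: 0.0
```

Request:
arm_command(series="0 0 0 0 255;0 0 0 0 255;0 0 0 0 255;0 0 0 0 255;0 0 0 0 255;0 0 0 0 255")

```text
time_s: 15.98
tool_pos: [0.6246, -0.0619, 0.0577]
tool_rot: [180.0, 0.0, 97.0]
force: [0.9, -0.2, 0.1]
grip_width: 0.0118
grasp_force: 20.0
```

Request:
arm_command(series="0 0 -3 0 255;0 0 -4 0 255;0 0 -6 0 255;0 0 -10 0 255;0 0 -15 0 255;0 0 -20 0 255;0 0 -12 0 255;0 0 0 -0.03 255;0 0 0 -0.03 255;0 0 0 0 255")

```text
time_s: 16.82
tool_pos: [0.6249, -0.062, 0.1289]
tool_rot: [179.9, 0.0, 100.5]
force: [1.0, 0.2, -0.1]
grip_width: 0.0117
grasp_force: 20.0
```

```bash
python3 - <<'E'
from h import *
o=telemetry.get_obs()
p=o['tool_pos']; r=R.from_euler('xyz',o['tool_rot'],degrees=True).as_matrix()
print(p,o['tool_rot'],o['grip_width'],np.round((np.array((.468,-.371,.0167))-p)@r*1000,1))
E
```

```text
[ 0.62491364 -0.06196683  0.12892175] [1.79925148e+02 3.88856607e-02 1.00487425e+02] 0.01166554009402098 [-275.2 -210.7  112.1]
```

Request:
arm_command(series="-5 -4 0 0 255;-10 -8 0 0 255;-18 -13.5 0 0 255;-20 -15 0 0 255;-20 -15.5 0 0 255;-20 -15.5 0 0 255;-20 -15.5 0 0 255;-20 -15.5 0 0 255;-20 -15.5 0 0 255;-20 -15.5 0 0 255;-20 -15.5 0 0 255;-20 -15.5 0 0 255;-20 -15.5 0 0 255;-18 -13.5 0 0 255;-14 -9.5 0 0 255;-7 -5 0 0 255;-3 -2.5 0 0 255;0 0 0 0 255;0 0 0 0 255;0 0 0 0 255")

```text
time_s: 18.48
tool_pos: [0.4683, -0.369, 0.1278]
tool_rot: [180.0, -0.0, 100.6]
force: [-0.5, 0.1, -1.1]
grip_width: 0.0119
grasp_force: 20.0
```

Request:
arm_command(series="0 0 10 0 255;0 0 20 0 255;0 0 25 0 255;0 0 20 0 255;0 0 10 0 255;0 0 5 0 255;0 0 0 0 255;0 0 0 0 255")

```text
time_s: 19.15
tool_pos: [0.4681, -0.3706, 0.0384]
tool_rot: [180.0, 0.0, 100.5]
force: [0.4, 0.0, -0.0]
grip_width: 0.0119
grasp_force: 20.0
```

```bash
python3 - <<'E'
from h import *
o=snap('side','s2.png',(180,80,380,240),4)
p=o['tool_pos']; r=R.from_euler('xyz',o['tool_rot'],degrees=True).as_matrix()
print(p,o['tool_rot'],o['grip_width'],np.round((np.array((.468,-.371,.0167))-p)@r*1000,1))
E
```

```text
[ 0.46813706 -0.37061628  0.03844332] [1.79950909e+02 4.81379009e-02 1.00476665e+02] 0.011888268517117159 [-0.3 -0.2 21.7]
```

View pics/s2.png

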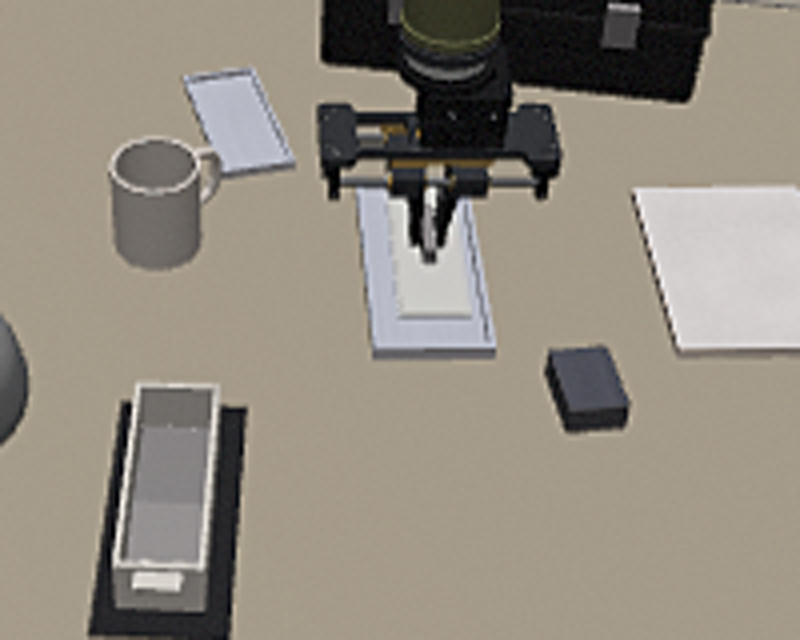

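Request:
arm_command(series="0 0 8 0 255;0 0 6 0 255;0 0 4 0 255;0 0 2 0 255;0 0 1 0 255;0 0 0.7 0 255;0 0 0 0 255;0 0 0 0 200;0 0 0 0 150;0 0 0 0 150;0 0 0 0 150;0 0 0 0 150;0 0 -10 0 150;0 0 -25 0 100;0 0 -40 0 0;0 0 -40 0 0;0 0 -40 0 0;0 0 -40 0 0;0 0 -40 0 0;0 0 0 0 0")

```text
time_s: 20.87
tool_pos: [0.4709, -0.3727, 0.2618]
tool_rot: [179.4, 0.7, 100.4]
force: [1.6, 0.4, 0.4]
grip_width: 0.0743
grasp_force: 0.0
```

```bash
python3 - <<'E'
from h import *
o=snap('scene','a2.png',s=1.5)
p=o['tool_pos']; r=R.from_euler('xyz',o['tool_rot'],degrees=True).as_matrix()
print(p,o['tool_rot'],o['qpos'],np.round((np.array((.46,.27,.27))-p)@r*1000,1))
E
```

```text
[ 0.47094504 -0.37266915  0.26178146] [179.41288322   0.70496111 100.4477639 ] [ 51.31434088  11.65692877 -18.12888707  87.50562889   3.75505056
  80.50752569  43.42507968] [633.8 105.9 -14.9]
```

View pics/a2.png

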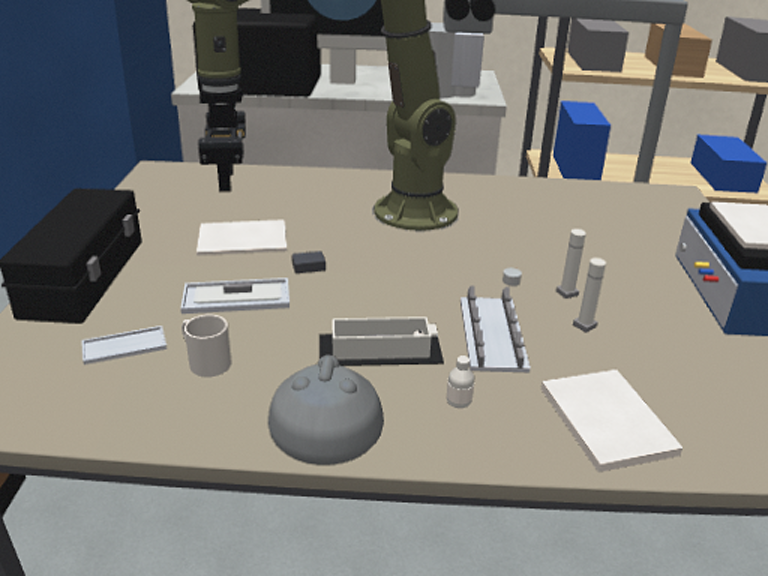

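Request:
arm_command(series="10 2 0 0 0;20 4 0 0.049 0;30 5 0 0.049 0;30 5 0 0.049 0;30 2.5 0 0 0;30 2.5 0 0 0;30 2.5 0 0 0;30 2.5 0 0 0;30 2.5 0 0 0;30 2.5 0 0 0;30 2.5 0 0 0;30 2.5 0 0 0;30 2.5 0 0 0;30 2.5 0 0 0;30 2.5 0 0 0;20 2 0 0 0;10 1 0 0 0;0 0 0 0 0;0 0 0 0 0;0 0 0 0 0")

```text
time_s: 22.58
tool_pos: [0.4887, 0.0797, 0.2503]
tool_rot: [-179.9, 0.1, 91.9]
force: [0.8, 0.5, 0.1]
grip_width: 0.0868
grasp_force: 0.0
```

```bash
python3 - <<'E'
from h import *
import pickle
o=snap('wrist','w6.png',s=1.5)
pickle.dump(o,open('w6.pkl','wb'))
print(o['tool_pos'],o['tool_rot'])
E
```

```text
[0.48874626 0.07965964 0.25029521] [-1.79916704e+02  5.01979542e-02  9.18839507e+01]
```

View pics/w6.png

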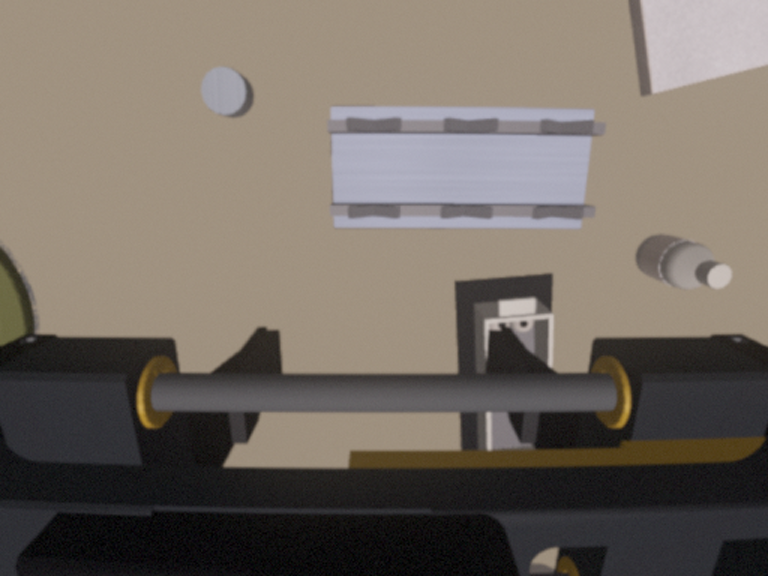

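```bash
python3 - <<'E'
from h import *
import pickle
o=pickle.load(open('w6.pkl','rb'))
def S(n,uv,z):
    h=hit('wrist',np.array(uv)/1.5,z,o); print(n,np.round(h[:,:2],4).tolist(),np.round(h.mean(0),4))
S('base',[(331,106),(594,110),(581,228),(334,227)],.006)
S('far bar edges',[(329,121),(605,123),(604,134),(329,131)],.052)
S('near bar edges',[(331,205),(594,206),(594,216),(331,214)],.052)
S('far notch',[(374,125),(471,125),(567,127)],.05)
S('near notch',[(374,212),(468,212),(559,212)],.05)
E
```

```text
base [[0.4363, 0.2062], [0.6772, 0.2126], [0.6813, 0.1038], [0.4396, 0.0961]] [0.5586 0.1547 0.006 ]
far bar edges [[0.4404, 0.1888], [0.6663, 0.1965], [0.6668, 0.1879], [0.4404, 0.1811]] [0.5535 0.1886 0.052 ]
near bar edges [[0.4422, 0.1213], [0.6676, 0.1289], [0.669, 0.1203], [0.4422, 0.1137]] [0.5553 0.1211 0.052 ]
far notch [[0.4769, 0.187], [0.5561, 0.1899], [0.6358, 0.192]] [0.5563 0.1896 0.05  ]
near notch [[0.4789, 0.1164], [0.5596, 0.1192], [0.6386, 0.1223]] [0.559  0.1193 0.05  ]
```

Request:
arm_command(series="10 -2 0 0 0;20 -4 -2 0 0;25 -5 -3 0 0;25 -6 -3 0 0;25 -6 -3 0 0;25 -5 0 0 0;20 -4 0 0 0;10 -3 0 0 0;0 0 0 0 0;0 0 0 0 0;0 0 0 0 0")

```text
time_s: 23.55
tool_pos: [0.4491, 0.2384, 0.2618]
tool_rot: [-180.0, 0.1, 91.9]
force: [-0.2, 0.2, -0.7]
grip_width: 0.0869
grasp_force: 0.0
```

```bash
python3 - <<'E'
from h import *
import pickle
o=snap('wrist','w7.png',s=1.5)
pickle.dump(o,open('w7.pkl','wb'))
print(o['tool_pos'],o['tool_rot'])
print(proj('wrist',[(.386,.335,.15),(.511,.349,.15),(.386,.335,.0),(.511,.349,.0)],o)*1.5)
E
```

```text
[0.44909066 0.23840556 0.26176783] [-1.79984848e+02  6.41206684e-02  9.18736436e+01]
[[287.24306143 126.92019188]
 [490.83094352 110.17699502]
 [321.66243228 141.17536621]
 [452.12171935 130.49722762]]
```

View pics/w7.png

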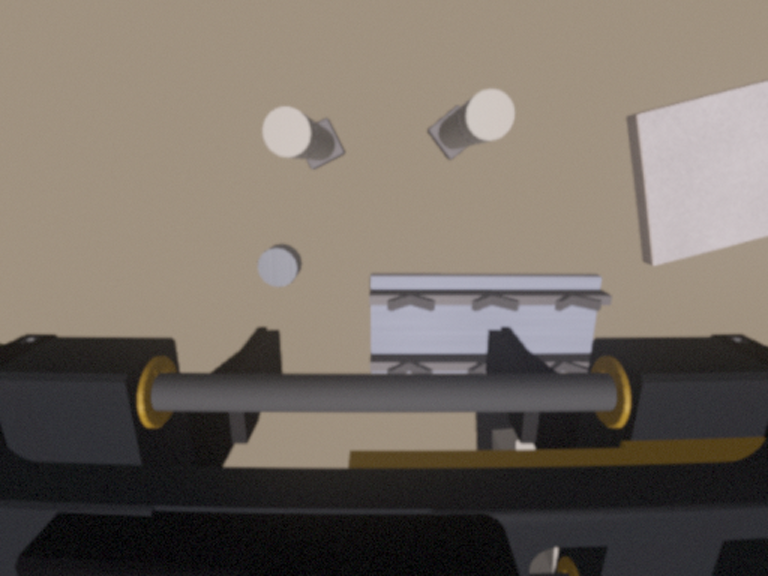

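Request:
arm_command(series="10 6 0 0 0;20 12 0 0 0;25 16 0 0 0;25 16 0 0 0;16.5 10.5 0 0 0;9 5 0 0 0;0 0 0 0 0;0 0 15 0 0;0 0 30 0 0;0 0 30 0 0;0 0 30 0 0;0 0 30 0 0;0 0 20 0 0;0 0 11 0 0;0 0 5 0 0;0 0 0 0 0;0 0 0 0 0")

```text
time_s: 25.02
tool_pos: [0.5109, 0.348, 0.0924]
tool_rot: [179.9, -0.0, 92.0]
force: [-0.4, -0.6, 0.4]
grip_width: 0.0868
grasp_force: 0.0
```

Request:
arm_command(series="0 0 0 0 255;0 0 0 0 255;0 0 0 0 255;0 0 0 0 255;0 0 0 0 255;0 0 0 0 255;0 0 0 0 255;0 0 0 0 255;0 0 0 0 255;0 0 0 0 255;0 0 0 0 255;0 0 0 0 255;0 0 0 0 255", squeeze=8)

```text
time_s: 26.1
tool_pos: [0.5101, 0.348, 0.0909]
tool_rot: [-180.0, 0.0, 92.0]
force: [-0.6, 1.0, -0.8]
grip_width: 0.0298
grasp_force: 8.0
```

Request:
arm_command(series="0 0 -4 0 255;0 0 -8 0 255;0 0 -10 0 255;0 0 -8 0 255;0 0 0 0 255;-5 5 0 0 255;-10 10 0 0 255;-14 14 0 0 255;-16 17 0 0 255;-16 17 0 0 255;-16 17 0 0 255;-16 17 0 0 255;-12 12 0 0 255;-8 8 0 0 255;-4 4 0 0 255;0 0 0 0 255;0 0 0 0 255;0 0 0 0 255")

```text
time_s: 27.6
tool_pos: [0.6339, 0.2372, 0.1212]
tool_rot: [-180.0, -0.0, 92.2]
force: [0.1, 0.4, -1.3]
grip_width: 0.0298
grasp_force: 8.0
```

```bash
cat > t.py <<'E'
from h import *
import sys
x,y=map(float,sys.argv[1:3])
o=telemetry.get_obs()
p=o['tool_pos']; r=R.from_euler('xyz',o['tool_rot'],degrees=True).as_matrix()
g=p+r@[0,0,-.019]
yd=np.array([-.035,.9994,0]); xd=np.array([.9994,.035,0])
d=g-[x,y,0]; print('rel slot x,y,z mm',np.round(np.array([d@xd,d@yd,d[2]])*1000,1),'rot',o['tool_rot'],o['force'],o['grip_width'])
E
python3 t.py .638 .1575; python3 - <<'E'
from h import *
snap('side','s3.png',(140,220,340,380),4)
E
```

```text
rel slot x,y,z mm [ -1.3  79.8 140.2] rot [-1.79963639e+02 -4.79266001e-02  9.21713529e+01] [ 0.08086303  0.43859702 -1.30456104] 0.02975164118101482
```

View pics/s3.png

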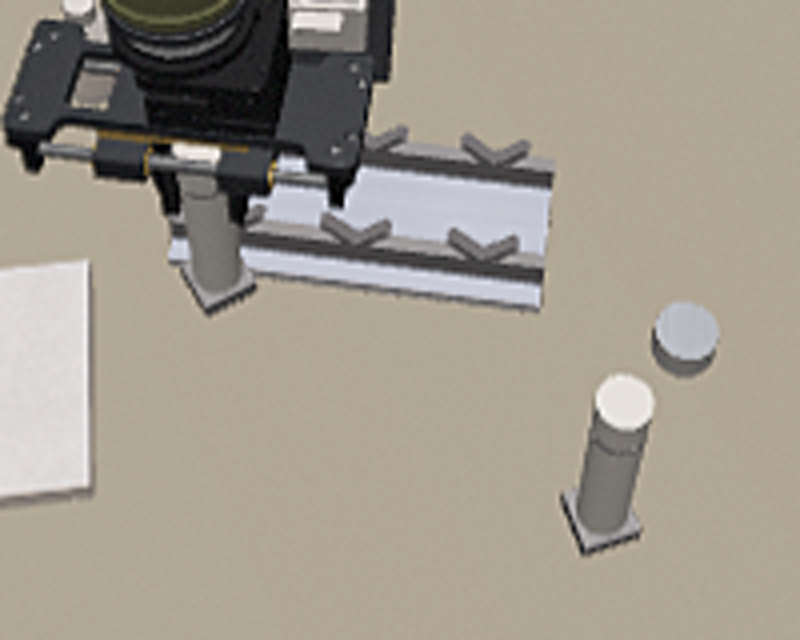

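Request:
arm_command(series="-3 1 7 0 255;-2 0 7 0 255;0 0 0 0 255;-9 0 0.5 0 255;-9 0 0.5 0 255;-9 0 0.5 0 255;-9.5 0 0.5 0 255;-7 0 2 0 255;-7 0 2.5 0 255;-7.3 0 2.5 0 255;0 0 0 0 255")

```text
time_s: 28.57
tool_pos: [0.6389, 0.1688, 0.0982]
tool_rot: [-180.0, 0.2, 91.8]
force: [-2.3, -0.8, 5.0]
grip_width: 0.0297
grasp_force: 8.0
```

```bash
python3 t.py .638 .1575; python3 - <<'E'
from h import *
snap('side','s4.png',(140,220,340,380),4)
E
```

```text
rel slot x,y,z mm [  1.3  11.3 117.2] rot [-179.9768681     0.19721838   91.84279209] [-2.32586975 -0.78673562  4.95885029] 0.029731343921962302
```

View pics/s4.png

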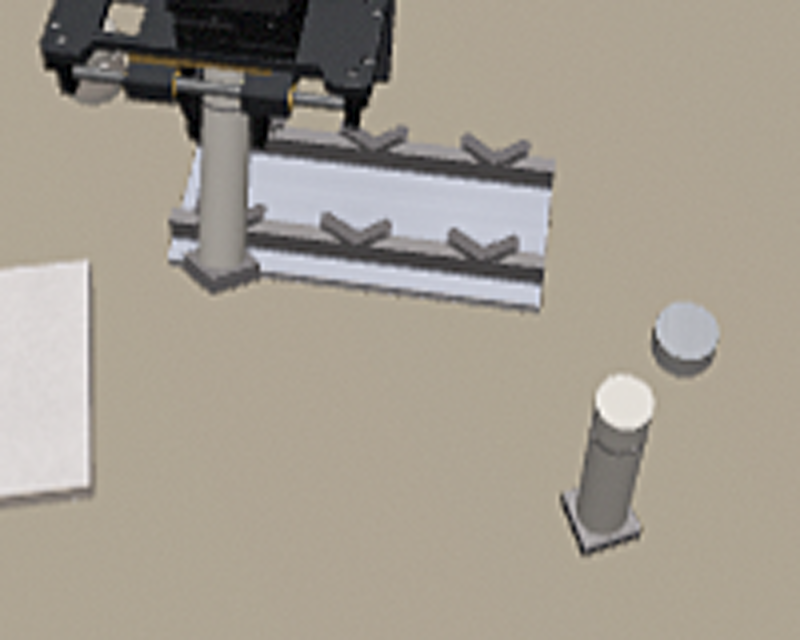

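Request:
arm_command(series="-4 -1 4 0 255;-4 0 4.5 0 255;-2.7 0 4.7 0 255;-3.5 0 5.5 0 255;-3.2 0 5.5 0 255;-3 0 5.8 0 255;-2 0 5.5 0 255;-2 0 5.5 0 255;-1.4 0 5.6 0 255;-0.5 0 5 0 255;0 0 4 0 255;0 0 2 0 255;0 0 0 0 255;0 0 0 0 255")

```text
time_s: 29.78
tool_pos: [0.6381, 0.1469, 0.0404]
tool_rot: [-180.0, -0.0, 92.1]
force: [0.1, 0.3, 0.1]
grip_width: 0.0298
grasp_force: 8.0
```

```bash
python3 t.py .638 .1575
```

```text
rel slot x,y,z mm [ -0.2 -10.6  59.4] rot [-1.79983320e+02 -2.69382031e-02  9.20502927e+01] [0.0930917  0.2519124  0.09279273] 0.02977616309849253
```

Request:
arm_command(series="-2 0 1.5 0 255;0 0 1.5 0 255;0 0 1 0 255;0 0 0 0 255;0 0 0 0 255;0 0 0 0 220;0 0 0 0 150;0 0 0 0 100;0 0 0 0 100;0 0 0 0 100")

```text
time_s: 30.62
tool_pos: [0.6385, 0.1444, 0.0365]
tool_rot: [180.0, -0.0, 92.0]
force: [0.1, -1.0, -0.2]
grip_width: 0.0477
grasp_force: 0.0
```

```bash
python3 t.py .638 .1575; python3 - <<'E'
from h import *
o=snap('side','s5.png')
im=cv2.imread('pics/raw_s5.png')
# brightness profile along the predicted tube axis (upper surface), every 6 mm
yd=np.array([-.035,.9994,0]); c=np.array([.638,.1575,.0])
ks=np.arange(-80,125,4)
for z in(.069,):
    P=c+ks[:,None]/1000*yd+[0,0,z]; uv=proj('side',P)
    print([(int(k),int(im[int(round(v)),int(round(u))].mean())) for k,(u,v) in zip(ks,uv)])
E
```

```text
rel slot x,y,z mm [  0.  -13.1  55.5] rot [ 1.79990150e+02 -2.08105170e-03  9.20269879e+01] [ 0.08128388 -1.00770285 -0.18493811] 0.047736145949149086
[(-80, 28), (-76, 12), (-72, 15), (-68, 11), (-64, 10), (-60, 12), (-56, 29), (-52, 19), (-48, 16), (-44, 25), (-40, 27), (-36, 116), (-32, 213), (-28, 132), (-24, 135), (-20, 127), (-16, 78), (-12, 223), (-8, 218), (-4, 217), (0, 215), (4, 217), (8, 218), (12, 218), (16, 217), (20, 218), (24, 217), (28, 218), (32, 219), (36, 218), (40, 218), (44, 218), (48, 217), (52, 219), (56, 219), (60, 217), (64, 219), (68, 219), (72, 218), (76, 216), (80, 107), (84, 124), (88, 104), (92, 72), (96, 70), (100, 68), (104, 69), (108, 64), (112, 143), (116, 168), (120, 162), (124, 162)]
```

Request:
arm_command(series="5 0 0 0 100;8 0 0 0 100;8 0 0 0 100;0 0 0 0 100;0 0 0 0 255;0 0 0 0 255;0 0 0 0 255;0 0 0 0 255;0 0 0 0 255;0 0 -2.5 0 255;0 0 0 0 255;-5 0 0 0 255;-6 0 0 0 255;-6 0 0 0 255;-4 0 0 0 255;0 0 0 0 255;0 0 1.5 0 255;0 0 1 0 255;0 0 0 0 255", squeeze=20)

```text
time_s: 32.25
tool_pos: [0.6381, 0.1445, 0.0365]
tool_rot: [-180.0, 0.0, 92.0]
force: [-0.9, -1.1, -0.7]
grip_width: 0.0295
grasp_force: 20.0
```

```bash
python3 t.py .638 .1575
```

```text
rel slot x,y,z mm [ -0.3 -13.   55.5] rot [-1.79972849e+02  2.20050105e-02  9.20485198e+01] [-0.88349501 -1.08208532 -0.69845564] 0.029451061905197418
```

Request:
arm_command(series="0 0 0 0 220;0 0 0 0 150;0 0 0 0 100;0 0 0 0 100;0 0 0 0 100;0 0 -10 0 100;0 0 -25 0 100;0 0 -35 0 0;0 0 -40 0 0;0 0 -40 0 0;0 0 -40 0 0;0 0 -30 0 0;0 0 0 0 0;0 0 0 0 0")

```text
time_s: 33.42
tool_pos: [0.6394, 0.1453, 0.2598]
tool_rot: [179.7, -0.0, 92.0]
force: [0.9, 0.4, -1.2]
grip_width: 0.0853
grasp_force: 0.0
```

```bash
python3 t.py .638 .1575; python3 - <<'E'
from h import *
def prof(n,im,x,y,ks,z,o=None):
    yd=np.array([-.035,.9994,0]); P=np.array([x,y,z])+ks[:,None]/1000*yd; uv=proj(n,P,o)
    print(n,[(int(k),int(im[int(round(v)),int(round(u))].mean())) for k,(u,v) in zip(ks,uv) if 0<=u<511 and 0<=v<383])
ks=np.r_[-95:-55:3,50:105:3]
for n in('side','scene','wrist'):
    o=snap(n,n+'6.png'); im=cv2.imread('pics/raw_'+n+'6.png'); prof(n,im,.638,.1575,ks,.069,o)
# tube A top circle in side
im=cv2.imread('pics/raw_side6.png'); t=(im.min(2)>215).astype(np.uint8)
N,l,s,c=cv2.connectedComponentsWithStats(t)
for i in range(1,N):
    if s[i][4]>40: print(s[i],c[i],hit('side',[c[i]],.15)[0])
E
```

```text
rel slot x,y,z mm [  0.9 -12.3 278.8] rot [ 1.79693516e+02 -4.57606599e-02  9.20457412e+01] [ 0.88686958  0.44448753 -1.24058408] 0.08534573212980398
side [(-95, 34), (-92, 36), (-89, 43), (-86, 41), (-83, 37), (-80, 46), (-77, 146), (-74, 231), (-71, 231), (-68, 220), (-65, 216), (-62, 216), (-59, 217), (-56, 218), (50, 219), (53, 224), (56, 217), (59, 131), (62, 119), (65, 116), (68, 103), (71, 63), (74, 69), (77, 71), (80, 72), (83, 70), (86, 69), (89, 65), (92, 80), (95, 175), (98, 166), (101, 163), (104, 164)]
scene [(-95, 164), (-92, 163), (-89, 163), (-86, 164), (-83, 164), (-80, 163), (-77, 156), (-74, 233), (-71, 229), (-68, 228), (-65, 226), (-62, 226), (-59, 227), (-56, 230), (50, 226), (53, 227), (56, 228), (59, 178), (62, 114), (65, 132), (68, 131), (71, 130), (74, 127), (77, 152), (80, 167), (83, 163), (86, 164), (89, 164), (92, 165), (95, 165), (98, 163), (101, 163), (104, 164)]
wrist [(-95, 57), (-92, 58), (-89, 53), (-86, 56), (-83, 53), (-80, 57), (-77, 113), (-74, 191), (-71, 197), (-68, 198), (-65, 197), (-62, 197), (-59, 197), (-56, 197), (50, 198), (53, 198), (56, 197), (59, 198), (62, 154), (65, 124), (68, 125), (71, 125), (74, 114), (77, 135), (80, 143), (83, 143), (86, 144), (89, 143), (92, 144), (95, 142), (98, 144), (101, 144), (104, 143)]
[339 127  55  40 945] [366.38835979 148.15873016] [ 0.22867355 -0.24232186  0.15      ]
[  70  287   83   65 1548] [113.61821705 318.78617571] [0.7570911  0.39472851 0.15      ]
[154 286   8  55 191] [159.28272251 313.69633508] [0.66777326 0.36730675 0.15      ]
[289 314  14  13 122] [295.57377049 319.98360656] [0.38600914 0.33206814 0.15      ]
[143 328  12  11  46] [149.41304348 333.23913043] [0.67460623 0.4119188  0.15      ]
```

Request:
arm_command(series="8 -10 0 0 0;16 -20 0 0 0;22 -27 0 0 0;22 -27.5 0 0 0;22 -27.5 0 0 0;22 -27.5 0 0 0;22 -27.5 0 0 0;22 -27.5 0 0 0;18 -22 0 0 0;14 -18 0 0 0;9.5 -12 0 0 0;0 0 0 0 0;0 0 0 0 0")

```text
time_s: 34.65
tool_pos: [0.3846, 0.3328, 0.2559]
tool_rot: [180.0, 0.1, 92.1]
force: [1.0, -0.1, 0.0]
grip_width: 0.0868
grasp_force: 0.0
```

```bash
python3 - <<'E'
from h import *
o=snap('wrist','w8.png'); im=cv2.imread('pics/raw_w8.png')
p=o['tool_pos']; r=R.from_euler('xyz',o['tool_rot'],degrees=True).as_matrix()
print(p,o['tool_rot'],np.round((np.array((.386,.333,.091))-p)@r*1000,1))
t=(im.min(2)>175).astype(np.uint8)
N,l,s,c=cv2.connectedComponentsWithStats(t)
for i in range(1,N):
    if s[i][4]>200: print(s[i],c[i],hit('wrist',[c[i]],.15,o)[0])
im=cams.read_camera('side'); t=(im.min(2)>215).astype(np.uint8)
N,l,s,c=cv2.connectedComponentsWithStats(t)
for i in range(1,N):
    if s[i][4]>40: print('side',s[i],hit('side',[c[i]],.15)[0])
E
```

```text
[0.38463571 0.33284247 0.25591728] [1.79993995e+02 7.60678022e-02 9.20901255e+01] [  0.3   1.4 164.9]
[ 458  134   54   92 4223] [486.66090457 180.94056358] [0.62039561 0.34984475 0.15      ]
[242 175  30  29 656] [256.33079268 189.07012195] [0.38506389 0.33245527 0.15      ]
side [276 128  21  35 305] [ 0.47049159 -0.20804349  0.15      ]
side [381 156  13  11  74] [ 0.16894866 -0.18945526  0.15      ]
side [213 223  12   4  41] [0.59550109 0.1139872  0.15      ]
side [193 242  12  33 111] [0.61907609 0.21761684 0.15      ]
side [  70  285   92   67 4938] [0.7501384  0.39219058 0.15      ]
side [289 314  14  13 145] [0.38578607 0.33219061 0.15      ]
```

Request:
arm_command(series="0 1 15 0 0;0 0 30 0 0;0 0 30 0 0;0 0 30 0 0;0 0 25 0 0;0 0 20 0 0;0 0 10 0 0;0 0 5 0 0;0 0 0 0 0;0 0 0 0 255;0 0 0 0 255;0 0 0 0 255;0 0 0 0 255;0 0 0 0 255;0 0 0 0 255;0 0 0 0 255;0 0 0 0 255;0 0 0 0 255;0 0 0 0 255;0 0 0 0 255", squeeze=8)

```text
time_s: 36.42
tool_pos: [0.386, 0.3331, 0.0913]
tool_rot: [-180.0, 0.0, 92.0]
force: [-0.4, 0.2, -0.7]
grip_width: 0.0297
grasp_force: 8.0
```

Request:
arm_command(series="0 0 0 0 255;0 0 0 0 255;0 0 0 0 255;0 0 -4 0 255;0 0 -8 0 255;0 0 -10 0 255;0 0 -8 0 255;0 0 0 0 255;0 0 0 0 255")

```text
time_s: 37.17
tool_pos: [0.3867, 0.3333, 0.1223]
tool_rot: [179.9, -0.0, 92.0]
force: [0.1, -1.1, -1.4]
grip_width: 0.03
grasp_force: 8.0
```

```bash
python3 t.py .478 .152
```

```text
rel slot x,y,z mm [-84.9 184.4 141.3] rot [ 1.79892141e+02 -2.36472740e-02  9.20047596e+01] [ 0.07185404 -1.06864828 -1.39470961] 0.030046937146275068
```

Request:
arm_command(series="-5 4 0 0 255;-10 8 0 0 255;-14 11.5 0 0 255;-16 13 0 0 255;-16 13 0 0 255;-16 13 0 0 255;-12 10 0 0 255;-9 7.5 0 0 255;-5 4 0 0 255;-2 1 0 0 255;0 0 0 0 255;0 0 0 0 255;0 0 7.5 0 255;0 0 7.5 0 255;0 0 0 0 255;0 0 0 0 255")

```text
time_s: 38.5
tool_pos: [0.4738, 0.2312, 0.1055]
tool_rot: [-179.9, 0.0, 92.1]
force: [0.3, -0.1, -1.9]
grip_width: 0.0295
grasp_force: 8.0
```

```bash
python3 t.py .478 .152
```

```text
rel slot x,y,z mm [ -1.4  79.3 124.5] rot [-1.79896610e+02  2.62494251e-02  9.20782432e+01] [ 0.26235033 -0.10308593 -1.85434605] 0.029521537372777816
```

Request:
arm_command(series="-5 1.4 0 0 255;-9 0 0 0 255;-9 0 0.5 0 255;-9 0 0.5 0 255;-9 0 1 0 255;-7 0 1 0 255;-7 0 2 0 255;-7 0 2.5 0 255;0 0 0 0 255")

```text
time_s: 39.25
tool_pos: [0.4797, 0.1665, 0.0993]
tool_rot: [179.9, 0.1, 91.9]
force: [1.6, -0.5, 4.4]
grip_width: 0.0299
grasp_force: 8.0
```

```bash
python3 t.py .478 .152
```

```text
rel slot x,y,z mm [  2.2  14.5 118.3] rot [1.79893481e+02 1.13201150e-01 9.18588459e+01] [ 1.58728279 -0.48739119  4.42060225] 0.02985656344141275
```

Request:
arm_command(series="-5 -1.5 4 0 255;-5 0 5 0 255;-4 0 5 0 255;-4 0 5.5 0 255;-3.5 0 5.5 0 255;-3 0 5.8 0 255;-2 0 5.5 0 255;-2 0 5.5 0 255;-1.4 0 5.6 0 255;-0.5 0 5 0 255;0 0 4 0 255;0 0 3 0 255;0 0 1 0 255;0 0 0 0 255;0 0 0 0 255")

```text
time_s: 40.5
tool_pos: [0.4778, 0.1391, 0.0385]
tool_rot: [-180.0, -0.0, 92.0]
force: [-0.7, 0.8, 0.6]
grip_width: 0.0297
grasp_force: 8.0
```

```bash
python3 t.py .478 .152
```

```text
rel slot x,y,z mm [ -0.7 -12.9  57.5] rot [-1.79988994e+02 -1.16591185e-02  9.20486615e+01] [-0.68736228  0.80652672  0.59103574] 0.029691360172815838
```

Request:
arm_command(series="0 0 1.2 0 255;0 0 0.8 0 255;0 0 0 0 255;0 0 0 0 220;0 0 0 0 150;0 0 0 0 100;0 0 0 0 100;0 0 0 0 100;5 0 0 0 100;8 0 0 0 100;8 0 0 0 100;0 0 0 0 100;0 0 0 0 255;0 0 0 0 255;0 0 0 0 255;0 0 0 0 255;0 0 0 0 255;0 0 0 0 255", squeeze=20)

```text
time_s: 42.0
tool_pos: [0.4774, 0.1594, 0.0365]
tool_rot: [180.0, 0.0, 92.0]
force: [1.2, 0.7, -1.1]
grip_width: 0.0295
grasp_force: 20.0
```

Request:
arm_command(series="0 0 -2.5 0 255;0 0 0 0 255;-5 0 0 0 255;-6 0 0 0 255;-6 0 0 0 255;-4 0 0 0 255;0 0 0 0 255;0 0 1.5 0 255;0 0 1 0 255;0 0 0 0 255")

```text
time_s: 42.83
tool_pos: [0.4781, 0.1389, 0.0366]
tool_rot: [180.0, 0.0, 92.0]
force: [1.2, -0.7, -1.2]
grip_width: 0.0296
grasp_force: 20.0
```

Request:
arm_command(series="0 0 0 0 220;0 0 0 0 150;0 0 0 0 100;0 0 0 0 100;0 0 0 0 100;0 0 -10 0 100;0 0 -25 0 100;0 0 -35 0 0;0 0 -40 0 0;0 0 -40 0 0;0 0 -40 0 0;0 0 -40 0 0;0 0 0 0 0;0 0 0 0 0")

```text
time_s: 44.0
tool_pos: [0.4792, 0.1395, 0.2696]
tool_rot: [179.7, 0.0, 92.0]
force: [-0.5, -0.1, -1.0]
grip_width: 0.0852
grasp_force: 0.0
```

```bash
python3 t.py .478 .152; python3 - <<'E'
from h import *
def prof(n,im,x,y,ks,z,o=None):
    yd=np.array([-.035,.9994,0]); P=np.array([x,y,z])+ks[:,None]/1000*yd; uv=proj(n,P,o)
    print(n,[(int(k),int(im[int(round(v)),int(round(u))].mean())) for k,(u,v) in zip(ks,uv) if 0<=u<511 and 0<=v<383])
ks=np.r_[-86:-62:3,-20,20,50:98:3]
for n in('side','scene','wrist'):
    o=snap(n,n+'7.png'); im=cv2.imread('pics/raw_'+n+'7.png')
    prof(n,im,.478,.152,ks,.069,o); prof(n,im,.638,.1575,ks,.069,o)
im=cv2.imread('pics/raw_side7.png')
t=(im.min(2)>215).astype(np.uint8)
N,l,s,c=cv2.connectedComponentsWithStats(t)
for i in range(1,N):
    if s[i][4]>40: print('side',s[i])
# case interior compare
a=cv2.imread('pics/raw_a2.png');b=cv2.imread('pics/raw_scene7.png')
print(np.abs(a[195:250,110:300].astype(int)-b[195:250,110:300]).max(2).max(), (np.abs(a[150:250,100:300].astype(int)-b[150:250,100:300]).max(2)>40).sum())
E
```

```text
rel slot x,y,z mm [  0.7 -12.5 288.6] rot [1.79666844e+02 2.51451036e-02 9.20385009e+01] [-0.46464139 -0.09526306 -0.99691955] 0.08523284910767918
side [(-86, 158), (-83, 158), (-80, 157), (-77, 162), (-74, 162), (-71, 198), (-68, 221), (-65, 217), (-20, 217), (20, 216), (50, 219), (53, 220), (56, 219), (59, 220), (62, 141), (65, 135), (68, 139), (71, 145), (74, 140), (77, 79), (80, 64), (83, 68), (86, 68), (89, 67), (92, 67), (95, 120)]
side [(-86, 39), (-83, 37), (-80, 42), (-77, 143), (-74, 229), (-71, 229), (-68, 217), (-65, 214), (-20, 215), (20, 217), (50, 217), (53, 221), (56, 214), (59, 127), (62, 118), (65, 116), (68, 103), (71, 63), (74, 70), (77, 69), (80, 68), (83, 68), (86, 69), (89, 62), (92, 79), (95, 173)]
scene [(-86, 161), (-83, 161), (-80, 161), (-77, 162), (-74, 147), (-71, 212), (-68, 221), (-65, 220), (-20, 215), (20, 224), (50, 209), (53, 209), (56, 211), (59, 217), (62, 186), (65, 133), (68, 134), (71, 131), (74, 134), (77, 137), (80, 148), (83, 163), (86, 161), (89, 162), (92, 160), (95, 162)]
scene [(-86, 161), (-83, 163), (-80, 161), (-77, 154), (-74, 232),
[... 279 characters left out ...]
(-77, 143), (-74, 144), (-71, 169), (-68, 195), (-65, 196), (-20, 198), (20, 198), (50, 198), (53, 198), (56, 198), (59, 198), (62, 197), (65, 154), (68, 130), (71, 129), (74, 127), (77, 121), (80, 140), (83, 143), (86, 144), (89, 143), (92, 142), (95, 144)]
wrist [(-86, 141), (-83, 141), (-80, 142), (-77, 146), (-74, 175), (-71, 191), (-68, 191), (-65, 191), (-20, 193), (20, 192), (50, 194), (53, 192), (56, 191), (59, 193), (62, 147), (65, 106), (68, 106), (71, 105), (74, 104), (77, 139), (80, 142), (83, 143), (86, 146), (89, 143), (92, 143), (95, 144)]
side [339 127  45  40 188]
side [374 136  19  27 136]
side [155 286   7  55  91]
side [ 91 288  52  22 171]
side [ 97 335  47  13 105]
10 0
```

Request:
arm_command(series="0 0 20 0 100;0 0 35 0 100;0 0 35 0 100;0 0 35 0 100;0 0 35 0 100;0 0 30 0 100;0 0 25 0 100;0 0 15 0 100;0 0 3 0 100;0 0 0 0 100;0 0 0 0 255;0 0 0 0 255;0 0 0 0 255;0 0 0 0 255;0 0 0 0 255;0 0 0 0 255;0 0 -2 0 255;0 0 0 0 255;-1.5 0 0 0 255;-1.5 0 0 0 255")

```text
time_s: 45.82
tool_pos: [0.4778, 0.1356, 0.0353]
tool_rot: [-180.0, 0.0, 92.0]
force: [0.1, 0.4, -1.3]
grip_width: 0.0292
grasp_force: 20.0
```

Request:
arm_command(series="0 0 0 0 255;0 0 1 0 255;0 0 1 0 255;0 0 0 0 255;0 0 0 0 220;0 0 0 0 150;0 0 0 0 100;0 0 0 0 100;0 0 0 0 100;0 0 -10 0 100;0 0 -25 0 100;0 0 -35 0 100;0 0 -40 0 0;0 0 -40 0 0;0 0 -40 0 0;0 0 -40 0 0;0 0 0 0 0;0 0 0 0 0;0 0 0 0 0")

```text
time_s: 47.4
tool_pos: [0.4777, 0.1358, 0.2634]
tool_rot: [-180.0, 0.0, 92.0]
force: [0.3, -1.1, 0.1]
grip_width: 0.0853
grasp_force: 0.0
```

```bash
python3 - <<'E'
from h import *
def prof(n,im,x,y,ks,z,o=None):
    yd=np.array([-.035,.9994,0]); P=np.array([x,y,z])+ks[:,None]/1000*yd; uv=proj(n,P,o)
    print(n,[(int(k),int(im[int(round(v)),int(round(u))].mean())) for k,(u,v) in zip(ks,uv) if 0<=u<511 and 0<=v<383])
ks=np.r_[-86:-62:3,-20,20,50:98:3]
for n in('scene','wrist'):
    o=snap(n,n+'8.png'); im=cv2.imread('pics/raw_'+n+'8.png')
    prof(n,im,.478,.152,ks,.069,o)
print(o['tool_pos'],o['time_s'],o['grip_width'])
E
```

```text
scene [(-86, 162), (-83, 162), (-80, 162), (-77, 146), (-74, 210), (-71, 224), (-68, 219), (-65, 220), (-20, 215), (20, 223), (50, 209), (53, 209), (56, 211), (59, 189), (62, 132), (65, 130), (68, 132), (71, 133), (74, 137), (77, 147), (80, 163), (83, 163), (86, 162), (89, 162), (92, 162), (95, 162)]
wrist [(-86, 144), (-83, 144), (-80, 143), (-77, 145), (-74, 188), (-71, 198), (-68, 199), (-65, 198), (-20, 199), (20, 199), (50, 198), (53, 199), (56, 197), (59, 197), (62, 155), (65, 130), (68, 127), (71, 126), (74, 122), (77, 138), (80, 144), (83, 146), (86, 144), (89, 145), (92, 144), (95, 143)]
[0.47721903 0.13557084 0.26248066] 47.45 0.08619367669171875
```

```bash
python3 -c "
from cell import env
print(env.sign_off())"
```

```text
the job is handed in; nothing more can be done
None
```

I've handed the job in after about 47 s of robot time, with no verdict returned. The case is centred and open on the pad with both eyes at the tab end, the lid is flat in the larger tray with its fin up, and both tubes lie centred in the two outer rack slots.

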